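Lay out the lens-change kit around the lens

ROBOT

A 6-joint arm with a two-finger parallel gripper is mounted at the origin on the work surface. World frame = base frame: x ahead of the robot, y to its left, z up, the work surface at z = 0. Lengths are in m, angles in degrees, forces in N, time in s.
With the tool pointing down it reaches from about 0.4 to 0.825 m from the base axis. Payload 7 kg.
Tool frame: the origin (TCP) lies on the centre line of the jaws, within the pads' length; the fingertips stand 22 mm ahead of it and the grasp point (between the pads) lies 3 mm ahead of it; z points along the fingers, y is the line along which they close (so a half turn about z gives the same grasp; the last joint's range is limited). The gripper opens to 88 mm and grips with 3 to 60 N. Pads are 19 mm wide; open, the fingers measure 130 mm over their backs; the gripper's body (78 mm by 193 mm) begins 47 mm behind the grasp point.
Start: joints at [-48.352, 20.546, 0.682, 0, -70.136, -16.507], TCP at [0.287, -0.611, 0.249] pointing down, gripper open.
Joint ranges: [-176.03, 176.03], [-82.01, 121.73], [-58.28, 71.71], [-173.87, 95.51], [-174.79, -0.11], [-173.66, 173.66]. Speed limits (degrees/s): [136.94, 136.94, 172.46, 180, 180, 180].

INTERFACE

Orientations are given as [roll, pitch, yaw] about the fixed x, y, z axes, in that order (R = Rz(yaw) Ry(pitch) Rx(roll)).
In Python, from plant import get_state, cams, r gives the robot as it stands.
- The arm moves only by the tool apply_moves, never from a script. Its argument "targets" is a list of rows, each an object with "dp": the shift along the world's x, y, z in m, a list of three; "yaw": the turn about the world's z in degrees. In form: [{"dp": [x, y, z], "yaw": yaw}, ...]. A call has 1 to 20 rows; each row is the pose to reach, as a shift and turn from the pose commanded when the call began; what a row does not reach only later rows make up. A row lasts 1/12 s, in which the tool goes at most 41.7 mm and 7.16 degrees, less where a joint would pass 70% of its speed; a pose out of reach is approached as far as the arm can. A call with a gripper value outside its range is refused whole. "grip" is the gripper command: -1 is fully open, 1 is shut, values between are in proportion, set as the call begins (left out, the last holds). The fingers move at their own pace and stop on an object; "squeeze" is the grip in N (left out, the last holds). Time passes only in rows, so rows that repeat a pose let the fingers close. It gives the time, the measured TCP pose, the force, the opening and the grip force at its end, in the units of the state.
- get_state(): the state, without advancing time (a new reading comes with each control period).
- cams.capture(name): name is "scene" or "top" or "wrist"; returns a dict with "image" (384x512x3 uint8, red, green, blue), "range_z" (384x512 float32, m along the optical axis (not along the pixel's ray), 0 where there is no reading), "fx", "fy", "cx", "cy" (pixels), "R" (3x3) and "t" (3): a world point X has camera coordinates R X + t; the wrist camera has in their place "T_tool_cam" (4x4, takes a point from camera to tool coordinates, whose origin is the TCP and whose axes are the flange's). Camera axes: x right, y down, z forward; pixel columns grow to the right and rows downward; lengths in m; the calibration is good to about 2 mm. A picture is of the moment at which its call begins: read the wrist's pose just before it.
- r.close_job(): hands the job in; it is judged then, once.
The state is a dict: "time_s": time; "joints": joint angles; "qd": joint speeds; "joint_torque": joint torques, N m; "tcp_pos": TCP position; "eef_rot": TCP orientation; "contact_force": force on the tool from outside, world axes, zero at the start; "moment": the same for the moment, N m; "gripper_width": finger opening in m; "gripper_force": force on a finger pad.
Only numpy, scipy, OpenCV 4.12 (cv2) and the standard library are available. Lean on these libraries where they do the work, as an engineer would, in place of code of your own. Each camera call takes 0.05 s, during which the arm holds its last target. There are 200 camera calls.

TASK

Lay out the lens-change kit on the round mat, whose front is its orange edge: the wide step-down ring flat in the middle of the cork coaster with the narrow ring centred on top of it, and the white body cap centred on the spot between the lens and the coaster. Stand the hood upright, as it stands now, centred on the spot behind the cap, and lay the red wrench flat with its middle on the spot in front of the cap, lengthwise from left to right, parallel to the line from lens to coaster. Leave the lens, the bowl and the filter box where they are, and let go of everything.

Things in the scene. Friction and masses are not known exactly. Their poses are not given: they have to be found in the camera images.
- wide_ring: the wider bare-aluminium step-down ring, lying flat: outer diameter 66 mm, bore 38 mm, 12 mm high. Origin: centre of its underside; z up. At the start the five kit pieces lie in shuffled places on a blue board whose top is 6 mm above the work surface, about 110 mm apart.
- narrow_ring: the narrower bare-aluminium step-down ring, lying flat: outer diameter 48 mm, bore 28 mm, 12 mm high. Origin: centre of its underside; z up.
- hood: black lens hood, an open tube standing on its narrower end: outer diameter 62 mm for the lowest 12 mm, widening to 66 mm from 16 mm up; 40 mm tall, 4 mm wall. Origin: centre of its underside; z up.
- cap: white plastic body cap with a thin grey bar on top, a solid disc of diameter 58 mm, 14 mm high (the black caps in the bowl are not it). Origin: centre of its underside; z up.
- wrench: red plastic filter wrench lying flat, 116 mm long along its own x, 12 mm thick: a straight handle 14 mm wide from x = -60 mm to x = +14 mm (grip it at about x = -10 mm), then an open C-shaped jaw of outer diameter 52 mm, centred at x = +34 mm, its gap to +x. Origin: on the underside, about the middle of its length; z up.
- mat: round grey mat, diameter 310 mm, 3 mm thick, fixed, turned any way. Origin: centre of its underside. An orange strip on the rim marks the front; x points from the front through the centre to the back, y to the left seen from the orange edge. Three equal white spots, 40 mm wide, lie on it at x = -90 mm (front), 0 (middle), +90 mm (behind), y = 0; lens and coaster flank the middle one.
- coaster: round cork coaster, diameter 84 mm, 4 mm thick, fixed on the mat about 104 mm left or right of the middle spot. Origin: centre of its underside.
- lens: black camera lens with a greenish glass, standing upright on the mat about 104 mm from the middle spot, across from the coaster; loose; diameter 62 mm, 56 mm tall. To be left as it is. Origin: centre of its underside; z up.
- bowl: white ceramic bowl with three black caps in it, 112 mm across, 45 mm tall, loose; bystander at the far middle of the work surface. Origin: centre of its underside; z up.
- filter_box: clear acrylic filter box with an amber filter inside, 85 x 85 x 22 mm, loose; bystander beside the bowl. Origin: centre of its underside; z up.

How it is judged (in metres and radians):
At the end, for the whole second after the job is handed in: Wide ring on the coaster (12 mm), narrow ring on it (10 mm); cap on the middle spot, hood upright on the one behind (12 mm each way); wrench flat on the front spot (15 mm each way), within 20 degrees of left-right; lens upright within 15 mm of its start; all released, at rest (horizontal distance between wide_ring and coaster below 0.012 m and z of wide_ring in the frame of coaster below 0.008 m and horizontal distance between narrow_ring and wide_ring below 0.01 m and z of narrow_ring in the frame of wide_ring between 0.009 and 0.016 m and x of cap in the frame of mat between -0.012 and 0.012 m and y of cap in the frame of mat between -0.012 and 0.012 m and z of each of cap, hood, wrench in the frame of mat below 0.007 m and x of hood in the frame of mat between 0.078 and 0.102 m and y of hood in the frame of mat between -0.012 and 0.012 m and x of wrench in the frame of mat between -0.105 and -0.075 m and y of wrench in the frame of mat between -0.015 and 0.015 m and angle between the x axis of wrench and the y axis of mat, either way round below 0.35 rad and angle between each of wide_ring, narrow_ring, hood, cap, wrench, lens's own z axis and vertical below 0.12 rad and linear speed of each of wide_ring, narrow_ring, hood, cap, wrench below 0.02 m/s and angular speed of each of wide_ring, narrow_ring, hood, cap, wrench below 0.3 rad/s and distance of lens from where it was at the start of the episode below 0.015 m); the robot touches nothing.
It fails at once if the lens is pushed or knocked over (distance of lens from where it was at the start of the episode above 0.02 m or angle between lens's own z axis and vertical above 0.4 rad).
It fails at once if the bowl is disturbed (distance of bowl from where it was at the start of the episode above 0.02 m).
It fails at once if the filter box is disturbed (distance of filter_box from where it was at the start of the episode above 0.02 m).
It also fails if it takes over 120 s, if anything falls off the work surface, if the arm or the gripper's body presses on something with over 40 N, if the wrist force passes 120 N, or if a joint passes its speed limit or range.

## Working session

There is one attempt and no reset: what is moved stays moved. The work goes in short steps, Python scripts to look and compute and a tool call to move; the robot and the scene stay as the last step left them, time stands still between calls to the robot, and variables do not carry over. Pictures are saved under pics/ and viewed, at most 14 in all, crops included, and the job is handed in when it is done.

Besides the shell and the picture viewer there is one more tool, called by a JSON object that holds its "name" and its "arguments". apply_moves: Moves the arm, as the interface text tells. Its arguments: {"type":"object","properties":{"targets":{"type":"array","items":{"type":"object","properties":{"dp":{"type":"array","items":{"type":"number"}},"yaw":{"type":"number"}}}},"grip":{"type":"number"},"squeeze":{"type":"number"}},"required":["targets"]}

```bash
mkdir -p pics; ls; cat > h.py <<'E'
import numpy as np, cv2
from plant import get_state, cams, r
def cap(n,f=None):
    c=cams.capture(n)
    if f: cv2.imwrite('pics/'+f,c['image'][:,:,::-1])
    return c
def ray(c,u,v,z,st=None):
    d=np.array([(u-c['cx'])/c['fx'],(v-c['cy'])/c['fy'],1.])
    if 'R' in c: R=np.array(c['R']).T; o=-R@np.array(c['t'])
    else:
        from scipy.spatial.transform import Rotation as Ro
        T=np.array(c['T_tool_cam']); A=Ro.from_euler('xyz',st['eef_rot'],degrees=True).as_matrix()
        R=A@T[:3,:3]; o=A@T[:3,3]+np.array(st['tcp_pos'])
    w=R@d; return o+w*(z-o[2])/w[2]
E
python3 - <<'E'
from h import *
print(get_state())
c=cap('top','top0.png'); np.savez('top0.npz',**c)
print(c['fx'],c['R'],c['t'])
c=cap('scene','scene0.png');np.savez('scene0.npz',**c)
w=cams.capture('wrist');print(w['T_tool_cam'],w['fx'])
E
```

```text
pics
{'time_s': 0.0, 'joints': array([-4.83532152e+01,  2.05907062e+01,  6.34645854e-01, -2.03483702e-02,
       -7.01347369e+01, -1.65085691e+01]), 'qd': array([-0.06851453, -0.09475314,  0.01279757,  0.01831383, -0.031663  ,
        0.05018653]), 'joint_torque': array([-6.93799320e-04, -5.82724464e+01,  2.93061680e+01,  6.99759990e+00,
        6.99918033e-03, -1.43747975e-04]), 'tcp_pos': array([ 0.28655567, -0.61066828,  0.24763678]), 'eef_rot': array([ 1.79907510e+02, -7.46305350e-03, -1.54868708e+02]), 'contact_force': array([0.33913545, 0.64419226, 0.34639799]), 'moment': array([-0.01152964, -0.07270149,  0.02455665]), 'gripper_force': 0.0, 'gripper_width': 0.08753388651876451}
369.22446645106226 [[-0.00972129 -0.99966438  0.02401295]
 [-0.99697721  0.00783838 -0.07729813]
 [ 0.07708396 -0.0246918  -0.99671881]] [-0.00326826  0.60069495  0.76171139]
[[ 1.38878136e-04 -9.58684948e-01 -2.84469948e-01  7.64434291e-02]
 [ 9.99999490e-01 -1.51335478e-04  9.98211276e-04  3.14020529e-04]
 [-1.00002052e-03 -2.84469941e-01  9.58684438e-01 -1.36972257e-01]
 [ 0.00000000e+00  0.00000000e+00  0.00000000e+00  1.00000000e+00]] 318.86387371334996
```

View pics/top0.png

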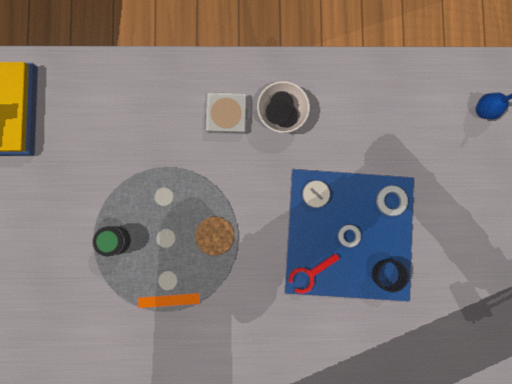

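View pics/scene0.png

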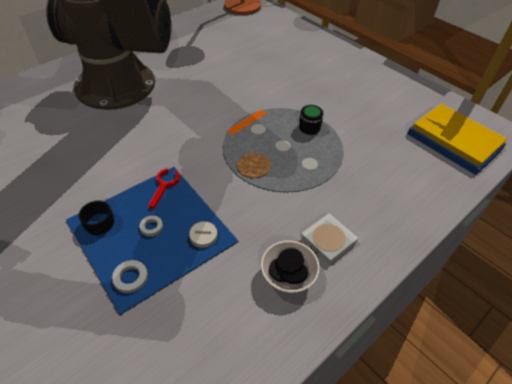

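The top view shows the mat centred at about (166,238), with the orange front at (168,300), the coaster at (214,236) and the lens at (111,241). On the board are the cap (316,194), wide ring (392,201), narrow ring (349,236), hood (390,275), and wrench with its jaw at (302,280) and handle end at (338,257). The scene view agrees with this.

```bash
python3 - <<'E'
from h import *
c={k:v for k,v in np.load('top0.npz').items()}
im=c['image']; hsv=cv2.cvtColor(im,cv2.COLOR_RGB2HSV); H,S,V=[hsv[:,:,i].astype(int) for i in range(3)]
def find(m,box,z,name,mn=20):
    x0,y0,x1,y1=box; k=np.zeros(m.shape,np.uint8); k[y0:y1,x0:x1]=m[y0:y1,x0:x1]
    cs,_=cv2.findContours(k,cv2.RETR_EXTERNAL,cv2.CHAIN_APPROX_NONE); q=max(cs,key=cv2.contourArea)
    P=np.array([ray(c,*p[0],z)[:2] for p in q]).astype(np.float32)
    (a,b),rad=cv2.minEnclosingCircle(P); e=cv2.fitEllipse(P)
    print(name,'circ',np.round([a,b,2*rad],4),'ell',np.round(e[0],4),np.round(e[1],4)); return q,P
light=(S<60)&(V>150)
nb=~((H>100)&(H<125)&(S>120))
find(light|((S<80)&(V>110)),(298,175,335,212),.020,'cap')
find((S<90)&(V>100),(370,180,412,220),.018,'wide')
find((S<90)&(V>100),(335,220,364,252),.018,'narrow')
find(V<45,(365,250,412,296),.046,'hood')
q,P=find(((H<8)|(H>172))&(S>150)&(V>90),(285,245,345,297),.018,'wrench')
print(cv2.minAreaRect(P))
s=light&(S<45)
for n,b in (('behind',(150,182,178,210)),('mid',(152,225,180,252)),('front',(154,267,182,293))):find((V>165)&(S<60),b,.003,n)
find((H<20)&(S>90),(190,210,240,260),.007,'coaster')
find((H<20)&(S>200)&(V>200),(130,285,205,312),.003,'orange')
find((V<45),(90,222,134,260),.056,'lens')
for b in (('board',(292,170)),('b2',(414,178)),('b3',(410,300)),('b4',(286,294))): print(b[0],ray(c,*b[1],.006))
print([ (p,c['range_z'][p[1],p[0]]) for p in [(166,238),(392,190)]])
print(ray(c,226,113,.022),ray(c,283,107,.045))
E
```

```text
cap circ [ 0.6116 -0.1298  0.06  ] ell [ 0.6116 -0.1304] [0.0571 0.0578]
wide circ [ 0.5949 -0.295   0.07  ] ell [ 0.5953 -0.2952] [0.0649 0.0683]
narrow circ [ 0.5197 -0.2004  0.0507] ell [ 0.5203 -0.2005] [0.0469 0.0488]
hood circ [ 0.4409 -0.2743  0.0721] ell [ 0.4406 -0.274 ] [0.0568 0.0661]
wrench circ [ 0.4453 -0.126   0.1176] ell [ 0.4376 -0.1108] [0.0432 0.1249]
((0.4397951364517212, -0.12703658640384674), (0.051725879311561584, 0.11556526273488998), 20.019752502441406)
behind circ [0.6091 0.1981 0.0381] ell [0.6094 0.1983] [0.0355 0.0365]
mid circ [0.5193 0.2077 0.0217] ell [0.5181 0.2086] [0.0048 0.0216]Traceback (most recent call last):
  File "<stdin>", line 19, in <module>
  File "<stdin>", line 6, in find
ValueError: max() iterable argument is empty
```

```bash
python3 - <<'E'
from h import *
c={k:v for k,v in np.load('top0.npz').items()}
im=c['image']; hsv=cv2.cvtColor(im,cv2.COLOR_RGB2HSV); H,S,V=[hsv[:,:,i].astype(int) for i in range(3)]
def find(m,box,z,name):
    x0,y0,x1,y1=box; k=np.zeros(hsv.shape[:2],np.uint8)
    if m is None: k[y0:y1,x0:x1]=cv2.threshold(hsv[y0:y1,x0:x1,2].copy(),0,1,cv2.THRESH_OTSU)[1]
    else: k[y0:y1,x0:x1]=m[y0:y1,x0:x1]
    cs,_=cv2.findContours(k,cv2.RETR_EXTERNAL,cv2.CHAIN_APPROX_NONE); q=max(cs,key=cv2.contourArea)
    P=np.array([ray(c,*p[0],z)[:2] for p in q]).astype(np.float32)
    (a,b),rad=cv2.minEnclosingCircle(P); e=cv2.fitEllipse(P)
    print(name,'circ',np.round([a,b,2*rad],4),'ell',np.round(e[0],4),np.round(e[1],4)); return q,P
for n,b in (('behind',(150,182,178,210)),('mid',(152,225,180,252)),('front',(154,267,182,292))):find(None,b,.003,n)
find((H<20)&(S>90),(190,210,240,260),.007,'coaster')
find((H<20)&(S>200)&(V>200),(130,285,205,312),.003,'orange')
find((V<45),(90,222,134,260),.056,'lens')
q,P=find(((H<8)|(H>172))&(S>150)&(V>90),(285,245,345,297),.018,'wrench')
print('tail',P[np.argmin(P[:,1])],'jaw rough',ray(c,302,280,.018))
for b in ((292,170),(414,178),(410,300),(286,294)): print(ray(c,*b,.006)[:2])
print(ray(c,226,113,.022),ray(c,283,107,.045))
E
```

```text
behind circ [0.6095 0.1985 0.0401] ell [0.6095 0.1982] [0.0381 0.0382]
mid circ [0.5197 0.1937 0.0411] ell [0.5195 0.1936] [0.0379 0.0393]
front circ [0.4299 0.1883 0.0399] ell [0.4297 0.1882] [0.0381 0.0384]
coaster circ [0.5233 0.0878 0.083 ] ell [0.5235 0.0877] [0.0802 0.081 ]
orange circ [0.3856 0.2305 0.0383] ell [0.3851 0.2303] [0.0197 0.0416]
lens circ [0.5185 0.2733 0.0509] ell [0.5142 0.3228] [0.0779 0.134 ]
wrench circ [ 0.4453 -0.126   0.1176] ell [ 0.4376 -0.1108] [0.0432 0.1249]
tail [ 0.47551405 -0.17552072] jaw rough [ 0.42831805 -0.09787291  0.018     ]
[ 0.66454268 -0.08201342]
[ 0.64513375 -0.3513855 ]
[ 0.38119824 -0.33146895]
[ 0.39760316 -0.064728  ]
[0.78736222 0.06093932 0.022     ] [ 0.79278561 -0.06067521  0.045     ]
```

{"name": "apply_moves", "arguments": {"targets": [{"dp":[0.1,0.1,0],"yaw":20},{"dp":[0.308,0.316,-0.099],"yaw":68},{"dp":[0.308,0.316,-0.099],"yaw":68},{"dp":[0.308,0.316,-0.099],"yaw":68},{"dp":[0.308,0.316,-0.099],"yaw":68},{"dp":[0.308,0.316,-0.099],"yaw":68},{"dp":[0.308,0.316,-0.099],"yaw":68},{"dp":[0.308,0.316,-0.099],"yaw":68},{"dp":[0.308,0.316,-0.099],"yaw":68},{"dp":[0.308,0.316,-0.099],"yaw":68},{"dp":[0.308,0.316,-0.099],"yaw":68},{"dp":[0.308,0.316,-0.099],"yaw":68},{"dp":[0.308,0.316,-0.099],"yaw":68},{"dp":[0.308,0.316,-0.099],"yaw":68},{"dp":[0.308,0.316,-0.099],"yaw":68},{"dp":[0.308,0.316,-0.099],"yaw":68}], "grip": -1, "squeeze": 15}}

```text
time_s: 1.48
tcp_pos: [0.5941, -0.2961, 0.1501]
eef_rot: [-180.0, -0.0, -86.9]
contact_force: [-0.2, -0.1, -0.2]
gripper_width: 0.0875
gripper_force: 0.0
```

```bash
python3 - <<'E'
from h import *
s=get_state(); print(s['tcp_pos'],s['eef_rot'])
c=cap('wrist','w1.png')
im=c['image']; hsv=cv2.cvtColor(im,cv2.COLOR_RGB2HSV)
m=((hsv[:,:,1]<90)&(hsv[:,:,2]>90)).astype(np.uint8)
for q in cv2.findContours(m,cv2.RETR_EXTERNAL,cv2.CHAIN_APPROX_NONE)[0]:
    if cv2.contourArea(q)<1500: continue
    P=np.array([ray(c,*p[0],.018,s)[:2] for p in q]).astype(np.float32)
    (a,b),rad=cv2.minEnclosingCircle(P); print(q.mean((0,1)),a,b,2*rad)
E
```

```text
[ 0.59412629 -0.29606506  0.15006268] [-1.79968081e+02 -1.05586302e-02 -8.69474555e+01]
[257.53623188 185.95652174] 0.5947830677032471 -0.2963447868824005 0.06604403257369995
[307.71982443  87.03182151] 0.5970343947410583 -0.29986807703971863 0.47490546107292175
```

View pics/w1.png

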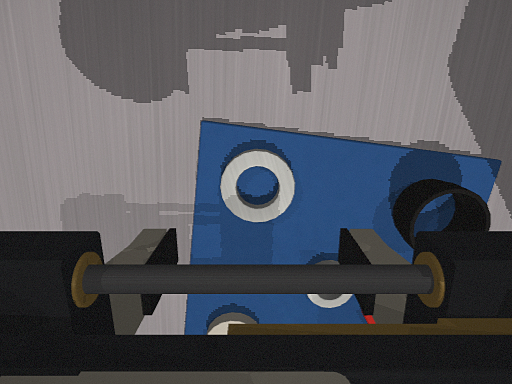

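The wrist view shows the wide ring at (257,186). It measures (0.595,-0.296) with a 66 mm diameter, which agrees with the top view, so I'm descending.

{"name": "apply_moves", "arguments": {"targets": [{"dp":[0,-0.001,-0.04],"yaw":0},{"dp":[0,-0.001,-0.08],"yaw":0},{"dp":[0,-0.001,-0.1],"yaw":0},{"dp":[0,-0.001,-0.119],"yaw":0},{"dp":[0,-0.001,-0.119],"yaw":0},{"dp":[0,-0.001,-0.119],"yaw":0}]}}

```text
time_s: 2.03
tcp_pos: [0.5943, -0.2969, 0.0305]
eef_rot: [180.0, -0.0, -86.9]
contact_force: [0.5, -0.4, -0.4]
gripper_width: 0.0875
gripper_force: 0.0
```

{"name": "apply_moves", "arguments": {"targets": [{"dp":[0,0,0],"yaw":0},{"dp":[0,0,0],"yaw":0},{"dp":[0,0,0],"yaw":0},{"dp":[0,0,0],"yaw":0},{"dp":[0,0,0],"yaw":0},{"dp":[0,0,0],"yaw":0}], "grip": 1, "squeeze": 15}}

```text
time_s: 2.53
tcp_pos: [0.5948, -0.2962, 0.0309]
eef_rot: [-180.0, -0.0, -86.9]
contact_force: [-1.1, -1.4, 1.9]
gripper_width: 0.066
gripper_force: 15.0
```

{"name": "apply_moves", "arguments": {"targets": [{"dp":[0,0,0.03],"yaw":0},{"dp":[0,0,0.07],"yaw":0},{"dp":[-0.01,0.03,0.09],"yaw":0},{"dp":[-0.0715,0.384,0.09],"yaw":0},{"dp":[-0.0715,0.384,0.09],"yaw":0},{"dp":[-0.0715,0.384,0.09],"yaw":0},{"dp":[-0.0715,0.384,0.09],"yaw":0},{"dp":[-0.0715,0.384,0.09],"yaw":0},{"dp":[-0.0715,0.384,0.09],"yaw":0},{"dp":[-0.0715,0.384,0.09],"yaw":0},{"dp":[-0.0715,0.384,0.09],"yaw":0},{"dp":[-0.0715,0.384,0.09],"yaw":0},{"dp":[-0.0715,0.384,0.09],"yaw":0},{"dp":[-0.0715,0.384,0.05],"yaw":0},{"dp":[-0.0715,0.384,0.05],"yaw":0},{"dp":[-0.0715,0.384,0.05],"yaw":0}]}}

```text
time_s: 3.87
tcp_pos: [0.5219, 0.0873, 0.0794]
eef_rot: [179.8, -0.1, -86.8]
contact_force: [0.5, 0.2, -0.2]
gripper_width: 0.0662
gripper_force: 15.0
```

```bash
python3 - <<'E'
from h import *
s=get_state(); print(s['tcp_pos'],s['eef_rot'],s['gripper_width'])
c=cap('wrist','w2.png')
E
```

```text
[0.52188196 0.08733453 0.07940161] [ 1.79775425e+02 -1.06618312e-01 -8.68447046e+01] 0.06623064341341992
```

View pics/w2.png

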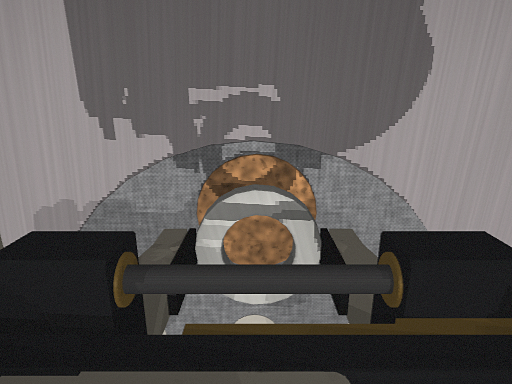

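The ring is held level at (257,245), with the coaster behind it at (256,190) and laterally aligned. I'm lowering it.

{"name": "apply_moves", "arguments": {"targets": [{"dp":[0,0,-0.025],"yaw":0},{"dp":[0,0,-0.042],"yaw":0},{"dp":[0,0,-0.048],"yaw":0},{"dp":[0,0,-0.048],"yaw":0},{"dp":[0,0,-0.048],"yaw":0},{"dp":[0,0,-0.048],"yaw":0}]}}

```text
time_s: 4.42
tcp_pos: [0.5242, 0.0882, 0.034]
eef_rot: [-179.9, 0.0, -86.9]
contact_force: [-0.0, -1.2, -1.0]
gripper_width: 0.066
gripper_force: 15.0
```

{"name": "apply_moves", "arguments": {"targets": [{"dp":[0,0,0],"yaw":0},{"dp":[0,0,0],"yaw":0},{"dp":[0,0,0],"yaw":0},{"dp":[0,0,0],"yaw":0},{"dp":[0,0,0.02],"yaw":0},{"dp":[0,0,0.06],"yaw":0},{"dp":[0,0,0.1],"yaw":0},{"dp":[0,-0.04,0.117],"yaw":0},{"dp":[0,-0.08,0.117],"yaw":0},{"dp":[0,-0.08,0.117],"yaw":0},{"dp":[0,-0.08,0.117],"yaw":0}], "grip": -1}}

```text
time_s: 5.33
tcp_pos: [0.523, 0.0062, 0.1502]
eef_rot: [-179.9, 0.0, -87.0]
contact_force: [0.2, 0.1, -0.8]
gripper_width: 0.0879
gripper_force: 0.0
```

```bash
cat >> h.py <<'E'
def circ(c,m,box,z,st,name,mn=400):
    x0,y0,x1,y1=box; k=np.zeros(m.shape,np.uint8); k[y0:y1,x0:x1]=m[y0:y1,x0:x1]
    for q in cv2.findContours(k,cv2.RETR_EXTERNAL,cv2.CHAIN_APPROX_NONE)[0]:
        if cv2.contourArea(q)<mn: continue
        P=np.array([ray(c,*p[0],z,st)[:2] for p in q]).astype(np.float32)
        (a,b),rad=cv2.minEnclosingCircle(P); print(name,q.mean((0,1)).round(),np.round([a,b,2*rad],4))
def hsv(c): 
    h=cv2.cvtColor(c['image'],cv2.COLOR_RGB2HSV).astype(int); return h[:,:,0],h[:,:,1],h[:,:,2]
E
python3 - <<'E'
from h import *
s=get_state(); print(s['tcp_pos'],s['eef_rot'])
c=cap('wrist','w3.png')
c=cap('top','t3.png')
E
```

```text
[0.52302936 0.00620738 0.15015493] [-1.79947976e+02  2.62426334e-02 -8.70435879e+01]
```

View pics/t3.png

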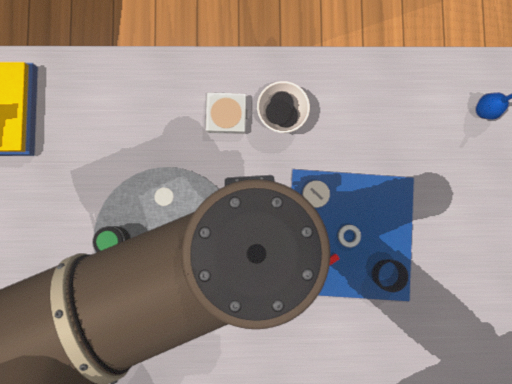

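The arm covers the coaster in this view. The remaining pieces haven't moved. I'm going to the narrow ring.

{"name": "apply_moves", "arguments": {"targets": [{"dp":[-0.0035,-0.2085,0],"yaw":0},{"dp":[-0.0035,-0.2085,0],"yaw":0},{"dp":[-0.0035,-0.2085,0],"yaw":0},{"dp":[-0.0035,-0.2085,0],"yaw":0},{"dp":[-0.0035,-0.2085,0],"yaw":0},{"dp":[-0.0035,-0.2085,0],"yaw":0},{"dp":[-0.0035,-0.2085,0],"yaw":0},{"dp":[-0.0035,-0.2085,0],"yaw":0}]}}

```text
time_s: 6.1
tcp_pos: [0.5198, -0.2, 0.1489]
eef_rot: [179.9, 0.0, -86.9]
contact_force: [0.5, -0.2, -1.0]
gripper_width: 0.0876
gripper_force: 0.0
```

```bash
python3 - <<'E'
from h import *
s=get_state(); print(s['tcp_pos'],s['eef_rot'])
c=cap('wrist','w4.png'); H,S,V=hsv(c)
circ(c,(S<90)&(V>90),(150,100,350,235),.018,s,'narrow')
c=cap('top','t4.png'); H,S,V=hsv(c)
circ(c,(S<60)&(V>120),(195,218,234,255),.019,s,'wide')
E
```

```text
[ 0.51977505 -0.19997309  0.14893638] [ 1.79937500e+02  1.36004636e-02 -8.68641484e+01]
narrow [258. 185.] [ 0.5199 -0.2018  0.0494]
```

View pics/t4.png

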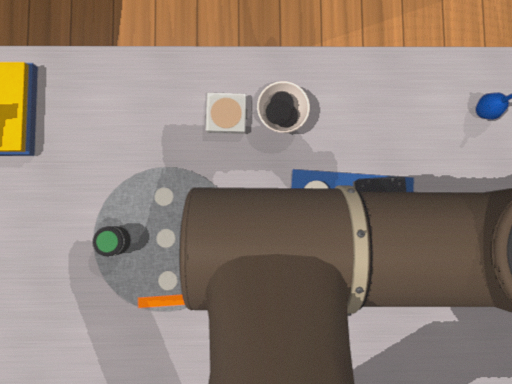

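The arm still hides the coaster from the top camera. The wrist camera puts the narrow ring at (0.520,-0.202), diameter 49 mm. I'm descending to grasp it.

{"name": "apply_moves", "arguments": {"targets": [{"dp":[0,-0.001,-0.04],"yaw":0},{"dp":[0,-0.001,-0.08],"yaw":0},{"dp":[0,-0.001,-0.1],"yaw":0},{"dp":[0,-0.001,-0.119],"yaw":0},{"dp":[0,-0.001,-0.119],"yaw":0},{"dp":[0,-0.001,-0.119],"yaw":0}]}}

```text
time_s: 6.7
tcp_pos: [0.5201, -0.1998, 0.0302]
eef_rot: [179.9, -0.0, -86.7]
contact_force: [0.0, -1.1, 0.5]
gripper_width: 0.0875
gripper_force: 0.0
```

{"name": "apply_moves", "arguments": {"targets": [{"dp":[0,0,0],"yaw":0},{"dp":[0,0,0],"yaw":0},{"dp":[0,0,0],"yaw":0},{"dp":[0,0,0],"yaw":0},{"dp":[0,0,0],"yaw":0},{"dp":[0,0,0],"yaw":0},{"dp":[0,0,0],"yaw":0}], "grip": 1}}

```text
time_s: 7.28
tcp_pos: [0.5198, -0.2016, 0.0306]
eef_rot: [-180.0, 0.0, -86.9]
contact_force: [0.2, 0.1, -0.0]
gripper_width: 0.047
gripper_force: 15.1
```

{"name": "apply_moves", "arguments": {"targets": [{"dp":[0,0,0.03],"yaw":0},{"dp":[0,0,0.07],"yaw":0},{"dp":[0,0.03,0.1],"yaw":0},{"dp":[0.004,0.189,0.119],"yaw":0},{"dp":[0.004,0.189,0.119],"yaw":0},{"dp":[0.004,0.189,0.119],"yaw":0},{"dp":[0.004,0.189,0.119],"yaw":0},{"dp":[0.004,0.189,0.119],"yaw":0},{"dp":[0.004,0.249,0.119],"yaw":0},{"dp":[0.004,0.289,0.119],"yaw":0},{"dp":[0.004,0.289,0.119],"yaw":0},{"dp":[0.004,0.289,0.119],"yaw":0},{"dp":[0.004,0.289,0.119],"yaw":0},{"dp":[0.004,0.289,0.119],"yaw":0}]}}

```text
time_s: 8.45
tcp_pos: [0.5234, 0.0871, 0.1494]
eef_rot: [180.0, -0.0, -86.9]
contact_force: [-0.1, -1.0, -0.5]
gripper_width: 0.0476
gripper_force: 15.0
```

```bash
python3 - <<'E'
from h import *
s=get_state(); print(s['tcp_pos'],s['eef_rot'])
c=cap('wrist','w5.png'); H,S,V=hsv(c)
E
```

```text
[0.52344112 0.08706373 0.14937542] [ 1.79965040e+02 -1.40195027e-02 -8.68521488e+01]
```

View pics/w5.png

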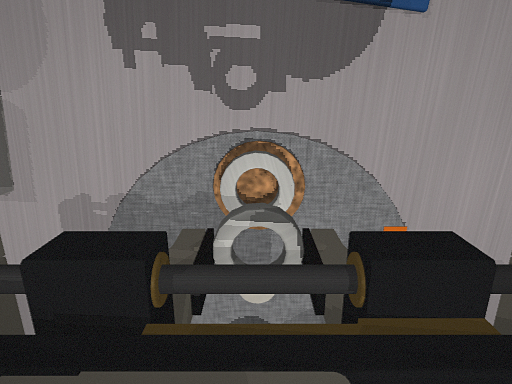

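The wide ring sits concentric on the coaster at (258,185). The narrow ring is held at (258,245).

```bash
python3 - <<'E'
from h import *
s=get_state()
c=cap('wrist'); H,S,V=hsv(c)
k=((S<60)&(V>150)).astype(np.uint8); k[:145]=0; k[205:]=0; k[:,:212]=0; k[:,306:]=0
q=max(cv2.findContours(k,cv2.RETR_EXTERNAL,cv2.CHAIN_APPROX_NONE)[0],key=cv2.contourArea)[:,0]
o=[p for p in q if 100>((p[0]-258)**2+(p[1]-185)**2)**.5>30 and p[1]<200]
P=np.array([ray(c,*p,.019,s)[:2] for p in o])
A=np.c_[2*P,np.ones(len(P))]; x=np.linalg.lstsq(A,(P**2).sum(1),rcond=None)[0]
print(len(o),x[:2],2*np.sqrt(x[2]+x[0]**2+x[1]**2))
E
```

```text
130 [0.52397679 0.08699805] 0.0616450354089168
```

{"name": "apply_moves", "arguments": {"targets": [{"dp":[0,0,-0.04],"yaw":0},{"dp":[0,0,-0.08],"yaw":0},{"dp":[0,0,-0.097],"yaw":0},{"dp":[0,0,-0.1045],"yaw":0},{"dp":[0,0,-0.1045],"yaw":0},{"dp":[0,0,-0.1045],"yaw":0},{"dp":[0,0,-0.1045],"yaw":0},{"dp":[0,0,-0.1045],"yaw":0}]}}

```text
time_s: 9.22
tcp_pos: [0.5246, 0.0876, 0.0461]
eef_rot: [-179.9, 0.0, -86.9]
contact_force: [-0.6, 0.4, 0.2]
gripper_width: 0.0474
gripper_force: 15.0
```

{"name": "apply_moves", "arguments": {"targets": [{"dp":[0,0,0],"yaw":0},{"dp":[0,0,0],"yaw":0},{"dp":[0,0,0],"yaw":0},{"dp":[0,0,0],"yaw":0},{"dp":[0,0,0.02],"yaw":0},{"dp":[0,0,0.06],"yaw":0},{"dp":[0,0,0.105],"yaw":0},{"dp":[0.088,-0.2185,0.105],"yaw":0},{"dp":[0.088,-0.2185,0.105],"yaw":0},{"dp":[0.088,-0.2185,0.105],"yaw":0},{"dp":[0.088,-0.2185,0.105],"yaw":0},{"dp":[0.088,-0.2185,0.105],"yaw":0},{"dp":[0.088,-0.2185,0.105],"yaw":0},{"dp":[0.088,-0.2185,0.105],"yaw":0},{"dp":[0.088,-0.2185,0.105],"yaw":0},{"dp":[0.088,-0.2185,0.105],"yaw":0}], "grip": -1}}

```text
time_s: 10.55
tcp_pos: [0.6114, -0.131, 0.1497]
eef_rot: [180.0, 0.0, -86.9]
contact_force: [0.4, 0.4, 0.1]
gripper_width: 0.0876
gripper_force: 0.0
```

```bash
python3 - <<'E'
from h import *
s=get_state(); print(s['tcp_pos'],s['eef_rot'])
c=cap('wrist','w6.png'); H,S,V=hsv(c)
circ(c,(S<90)&(V>90),(180,120,335,235),.020,s,'cap')
c=cap('top','t6.png'); H,S,V=hsv(c)
E
```

```text
[ 0.61135977 -0.13104466  0.14970481] [ 1.79960876e+02  1.07107777e-02 -8.69019915e+01]
cap [258. 185.] [ 0.6106 -0.1315  0.0597]
cap [194. 184.] [ 0.6628 -0.1346  0.1067]
```

View pics/t6.png

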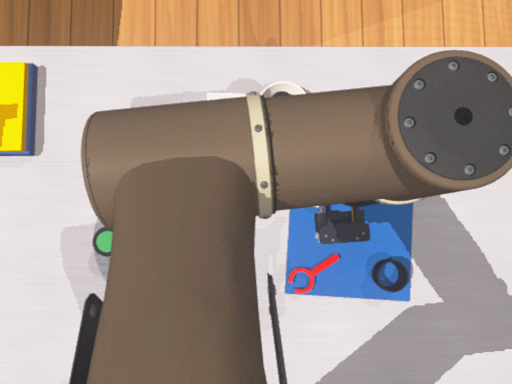

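The arm occludes this view, with the wrench and hood unmoved. The wrist camera gives the cap at (0.611,-0.1315), diameter 59 mm. Grasping it.

{"name": "apply_moves", "arguments": {"targets": [{"dp":[-0.001,-0.0005,-0.04],"yaw":0},{"dp":[-0.001,-0.0005,-0.08],"yaw":0},{"dp":[-0.001,-0.0005,-0.1],"yaw":0},{"dp":[-0.001,-0.0005,-0.118],"yaw":0},{"dp":[-0.001,-0.0005,-0.118],"yaw":0},{"dp":[-0.001,-0.0005,-0.118],"yaw":0}]}}

```text
time_s: 11.15
tcp_pos: [0.6104, -0.1303, 0.0316]
eef_rot: [179.9, -0.0, -86.7]
contact_force: [0.2, -0.3, 0.9]
gripper_width: 0.088
gripper_force: 0.0
```

{"name": "apply_moves", "arguments": {"targets": [{"dp":[0,0,0],"yaw":0},{"dp":[0,0,0],"yaw":0},{"dp":[0,0,0],"yaw":0},{"dp":[0,0,0],"yaw":0},{"dp":[0,0,0],"yaw":0},{"dp":[0,0,0],"yaw":0}], "grip": 1}}

```text
time_s: 11.65
tcp_pos: [0.6108, -0.1315, 0.0324]
eef_rot: [-180.0, 0.0, -86.9]
contact_force: [-0.8, 1.2, 1.7]
gripper_width: 0.0572
gripper_force: 15.0
```

{"name": "apply_moves", "arguments": {"targets": [{"dp":[0,0,0.03],"yaw":0},{"dp":[0,0,0.07],"yaw":0},{"dp":[-0.005,0.02,0.1],"yaw":0},{"dp":[-0.0915,0.325,0.118],"yaw":0},{"dp":[-0.0915,0.325,0.118],"yaw":0},{"dp":[-0.0915,0.325,0.118],"yaw":0},{"dp":[-0.0915,0.325,0.118],"yaw":0},{"dp":[-0.0915,0.325,0.118],"yaw":0},{"dp":[-0.0915,0.325,0.118],"yaw":0},{"dp":[-0.0915,0.325,0.118],"yaw":0},{"dp":[-0.0915,0.325,0.118],"yaw":0},{"dp":[-0.0915,0.325,0.118],"yaw":0},{"dp":[-0.0915,0.325,0.118],"yaw":0},{"dp":[-0.0915,0.325,0.118],"yaw":0},{"dp":[-0.0915,0.325,0.118],"yaw":0}]}}

```text
time_s: 12.9
tcp_pos: [0.5193, 0.1926, 0.1499]
eef_rot: [180.0, -0.0, -86.9]
contact_force: [0.9, -0.3, -0.4]
gripper_width: 0.0573
gripper_force: 15.0
```

```bash
python3 - <<'E'
from h import *
s=get_state(); print(s['tcp_pos'],s['eef_rot'])
c=cap('wrist','w7.png')
E
```

```text
[0.51927754 0.1925975  0.14992482] [ 1.79979303e+02 -1.46848246e-02 -8.69111882e+01]
```

View pics/w7.png

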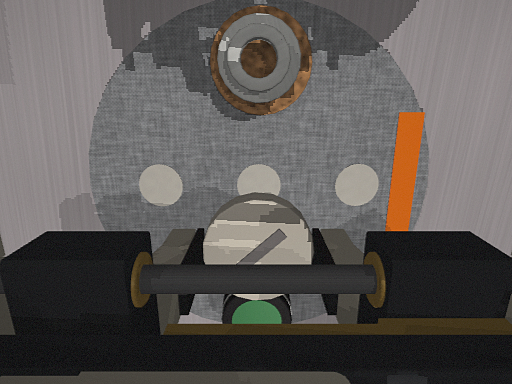

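The narrow ring sits on the wide ring at (259,58). The spots are at (160,185), (259,185) and (357,185), with the cap held at (258,240). I'll check the spot positions from here.

```bash
python3 - <<'E'
from h import *
s=get_state(); c=cap('wrist'); H,S,V=hsv(c)
m=(S<70)&(V>150)
circ(c,m,(130,155,195,215),.003,s,'behind'); circ(c,m,(325,155,385,215),.003,s,'front')
circ(c,(H<20)&(S>80),(190,0,330,125),.007,s,'coaster')
b=~((H<20)&(S>80))
circ(c,(S<60)&(V>95),(220,10,300,103),.024,s,'rings?')
E
```

```text
behind [161. 185.] [0.6088 0.1995 0.0403]
front [357. 185.] [0.4284 0.1893 0.0403]
coaster [261.  60.] [0.5227 0.0891 0.0839]
rings? [259.  57.] [0.5244 0.0885 0.0639]
```

{"name": "apply_moves", "arguments": {"targets": [{"dp":[0,0,-0.04],"yaw":0},{"dp":[0,0,-0.08],"yaw":0},{"dp":[0,0,-0.11],"yaw":0},{"dp":[0,0,-0.12],"yaw":0},{"dp":[0,0,-0.12],"yaw":0},{"dp":[0,0,-0.12],"yaw":0},{"dp":[0,0,-0.12],"yaw":0},{"dp":[0,0,-0.12],"yaw":0}]}}

```text
time_s: 13.67
tcp_pos: [0.5202, 0.1939, 0.0315]
eef_rot: [-179.9, 0.1, -86.9]
contact_force: [-0.0, -0.2, -0.5]
gripper_width: 0.0577
gripper_force: 15.0
```

{"name": "apply_moves", "arguments": {"targets": [{"dp":[0,0,0],"yaw":0},{"dp":[0,0,0],"yaw":0},{"dp":[0,0,0],"yaw":0},{"dp":[0,0,0],"yaw":0},{"dp":[0,0,0.02],"yaw":0},{"dp":[0,0,0.06],"yaw":0},{"dp":[0,0,0.1],"yaw":0},{"dp":[0,-0.04,0.14],"yaw":0},{"dp":[0,-0.04,0.14],"yaw":0}], "grip": -1}}

```text
time_s: 14.42
tcp_pos: [0.5207, 0.153, 0.175]
eef_rot: [-179.7, 0.1, -86.8]
contact_force: [1.7, 0.5, -1.1]
gripper_width: 0.0875
gripper_force: 0.0
```

{"name": "apply_moves", "arguments": {"targets": [{"dp":[-0.0785,-0.4275,0.01],"yaw":-90},{"dp":[-0.0785,-0.4275,0.01],"yaw":-90},{"dp":[-0.0785,-0.4275,0.01],"yaw":-90},{"dp":[-0.0785,-0.4275,0.01],"yaw":-90},{"dp":[-0.0785,-0.4275,0.01],"yaw":-90},{"dp":[-0.0785,-0.4275,0.01],"yaw":-90},{"dp":[-0.0785,-0.4275,0.01],"yaw":-90},{"dp":[-0.0785,-0.4275,0.01],"yaw":-90},{"dp":[-0.0785,-0.4275,0.01],"yaw":-90},{"dp":[-0.0785,-0.4275,0.01],"yaw":-90},{"dp":[-0.0785,-0.4275,0.01],"yaw":-90},{"dp":[-0.0785,-0.4275,0.01],"yaw":-90},{"dp":[-0.0785,-0.4275,0.01],"yaw":-90},{"dp":[-0.0785,-0.4275,0.01],"yaw":-90},{"dp":[-0.0785,-0.4275,0.01],"yaw":-90},{"dp":[-0.0785,-0.4275,0.01],"yaw":-90},{"dp":[-0.0785,-0.4275,0.01],"yaw":-90}]}}

```text
time_s: 15.83
tcp_pos: [0.4408, -0.2737, 0.1801]
eef_rot: [180.0, 0.0, -176.7]
contact_force: [-0.4, -0.0, -0.1]
gripper_width: 0.0879
gripper_force: 0.0
```

```bash
python3 - <<'E'
from h import *
s=get_state(); print(s['tcp_pos'],s['eef_rot'],s['joints'])
c=cap('wrist','w8.png'); H,S,V=hsv(c)
circ(c,(V<60),(170,100,345,232),.046,s,'hood')
c=cap('top','t8.png')
E
```

```text
[ 0.44084082 -0.27370842  0.18007813] [ 1.79997916e+02  7.13032072e-03 -1.76715909e+02] [-1.01452683e+01  9.18140008e+00 -2.44198744e+01 -4.42193131e-03
 -5.63922741e+01 -7.65681937e+01]
hood [251. 181.] [ 0.4357 -0.2796  0.0682]
```

View pics/w8.png

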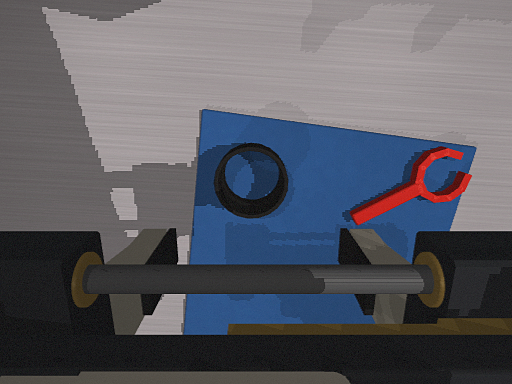

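The wrist view shows the hood at (251,178) and the wrench with its jaw at (440,175). The hood measures (0.4365,-0.279); the top-view value was biased by the visible side wall. Grasping the hood.

{"name": "apply_moves", "arguments": {"targets": [{"dp":[-0.0045,-0.005,-0.03],"yaw":0},{"dp":[-0.0045,-0.005,-0.065],"yaw":0},{"dp":[-0.0045,-0.005,-0.095],"yaw":0},{"dp":[-0.0045,-0.005,-0.12],"yaw":0},{"dp":[-0.0045,-0.005,-0.134],"yaw":0},{"dp":[-0.0045,-0.005,-0.134],"yaw":0},{"dp":[-0.0045,-0.005,-0.134],"yaw":0}]}}

```text
time_s: 16.52
tcp_pos: [0.4361, -0.2789, 0.0457]
eef_rot: [180.0, -0.1, -176.8]
contact_force: [1.1, -0.2, 0.3]
gripper_width: 0.0875
gripper_force: 0.0
```

{"name": "apply_moves", "arguments": {"targets": [{"dp":[0,0,0],"yaw":0},{"dp":[0,0,0],"yaw":0},{"dp":[0,0,0],"yaw":0},{"dp":[0,0,0],"yaw":0},{"dp":[0,0,0],"yaw":0},{"dp":[0,0,0],"yaw":0}], "grip": 1}}

```text
time_s: 17.02
tcp_pos: [0.4368, -0.2792, 0.0469]
eef_rot: [-180.0, 0.1, -176.8]
contact_force: [-0.1, 1.9, 6.7]
gripper_width: 0.0641
gripper_force: 15.0
```

{"name": "apply_moves", "arguments": {"targets": [{"dp":[0,0,0.03],"yaw":0},{"dp":[0,0,0.07],"yaw":0},{"dp":[0,0,0.11],"yaw":0},{"dp":[0,0,0.134],"yaw":0},{"dp":[0,0,0.134],"yaw":0}]}}

```text
time_s: 17.43
tcp_pos: [0.4391, -0.2801, 0.1862]
eef_rot: [-179.8, 0.5, -176.8]
contact_force: [1.0, 0.7, -0.7]
gripper_width: 0.0638
gripper_force: 15.0
```

{"name": "apply_moves", "arguments": {"targets": [{"dp":[0.1725,0.478,0],"yaw":0},{"dp":[0.1725,0.478,0],"yaw":0},{"dp":[0.1725,0.478,0],"yaw":0},{"dp":[0.1725,0.478,0],"yaw":0},{"dp":[0.1725,0.478,0],"yaw":0},{"dp":[0.1725,0.478,0],"yaw":0},{"dp":[0.1725,0.478,0],"yaw":0},{"dp":[0.1725,0.478,0],"yaw":0},{"dp":[0.1725,0.478,0],"yaw":0},{"dp":[0.1725,0.478,0],"yaw":0},{"dp":[0.1725,0.478,0],"yaw":0},{"dp":[0.1725,0.478,0],"yaw":0},{"dp":[0.1725,0.478,0],"yaw":0},{"dp":[0.1725,0.478,0],"yaw":0},{"dp":[0.1725,0.478,0],"yaw":0},{"dp":[0.1725,0.478,0],"yaw":0},{"dp":[0.1725,0.478,0],"yaw":0}]}}

```text
time_s: 18.85
tcp_pos: [0.6084, 0.1978, 0.1801]
eef_rot: [-180.0, -0.0, -176.9]
contact_force: [-0.6, -0.3, -0.7]
gripper_width: 0.0643
gripper_force: 15.0
```

```bash
python3 - <<'E'
from h import *
s=get_state(); print(s['tcp_pos'],s['eef_rot'])
c=cap('wrist','w9.png'); H,S,V=hsv(c)
zt=s['tcp_pos'][2]-.006
circ(c,(V<60),(170,100,345,262),zt,s,'hood')
circ(c,(S<70)&(V>130),(170,0,345,160),.017,s,'cap')
E
```

```text
[0.60836045 0.19784772 0.18005343] [-1.79993307e+02 -2.05451935e-02 -1.76915906e+02]
hood [258. 228.] [0.6103 0.1984 0.0837]
cap [248.  85.] [0.53   0.1952 0.2005]
```

View pics/w9.png

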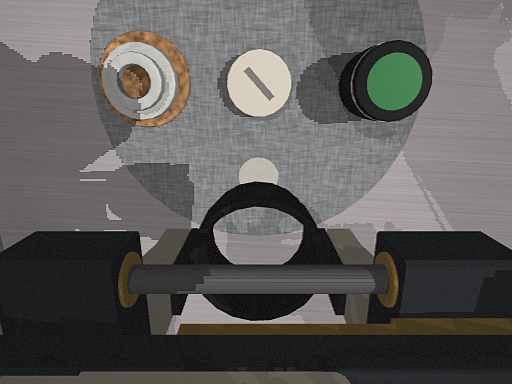

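The hood hangs level. Its rim spans rows 182 to 320, with the behind spot at (258,172), the cap at (259,83) and the lens at (392,80). I'll check the hood's offset along x.

```bash
python3 - <<'E'
from h import *
s=get_state(); c=cap('wrist'); z=s['tcp_pos'][2]
a,b=ray(c,258,182,z,s),ray(c,258,320,z,s); print(a,b,(a+b)/2)
H,S,V=hsv(c); circ(c,(S<70)&(V>170),(215,40,300,122),.017,s,'cap')
print(ray(c,258,207,z,s))
E
```

```text
[0.56811411 0.19629639 0.18027194] [0.64058538 0.20021861 0.18027194] [0.60434974 0.1982575  0.18027194]
cap [259.  82.] [0.5202 0.1948 0.0573]
[0.57984489 0.19693127 0.18027194]
```

{"name": "apply_moves", "arguments": {"targets": [{"dp":[0.001,0,-0.04],"yaw":0},{"dp":[0.001,0,-0.08],"yaw":0},{"dp":[0.001,0,-0.115],"yaw":0},{"dp":[0.001,0,-0.13],"yaw":0},{"dp":[0.001,0,-0.136],"yaw":0},{"dp":[0.001,0,-0.136],"yaw":0},{"dp":[0.001,0,-0.136],"yaw":0},{"dp":[0.001,0,-0.136],"yaw":0},{"dp":[0.001,0,-0.136],"yaw":0}]}}

```text
time_s: 19.7
tcp_pos: [0.6103, 0.199, 0.045]
eef_rot: [180.0, 0.1, -176.9]
contact_force: [-0.2, -0.1, -0.6]
gripper_width: 0.0637
gripper_force: 15.0
```

{"name": "apply_moves", "arguments": {"targets": [{"dp":[0,0,0],"yaw":0},{"dp":[0,0,0],"yaw":0},{"dp":[0,0,0],"yaw":0},{"dp":[0,0,0],"yaw":0},{"dp":[0,0,0.02],"yaw":0},{"dp":[0,0,0.06],"yaw":0},{"dp":[0,0,0.1],"yaw":0},{"dp":[0,0,0.136],"yaw":0},{"dp":[0,0,0.136],"yaw":0},{"dp":[0,0,0.136],"yaw":0}], "grip": -1}}

```text
time_s: 20.53
tcp_pos: [0.6109, 0.1998, 0.1833]
eef_rot: [179.8, 0.3, -176.8]
contact_force: [0.1, 0.2, -1.6]
gripper_width: 0.0874
gripper_force: 0.0
```

```bash
python3 - <<'E'
from h import *
s=get_state(); print(s['tcp_pos'],s['eef_rot'])
c=cap('wrist','w10.png'); H,S,V=hsv(c)
circ(c,(V<60),(190,120,325,232),.043,s,'hood')
E
```

```text
[0.61094137 0.19975217 0.18328026] [ 179.83627309    0.28503834 -176.84587789]
hood [256. 181.] [0.6083 0.1993 0.0689]
```

{"name": "apply_moves", "arguments": {"targets": [{"dp":[-0.16,-0.334,0],"yaw":118},{"dp":[-0.16,-0.334,0],"yaw":118},{"dp":[-0.16,-0.334,0],"yaw":118},{"dp":[-0.16,-0.334,0],"yaw":118},{"dp":[-0.16,-0.334,0],"yaw":118},{"dp":[-0.16,-0.334,0],"yaw":118},{"dp":[-0.16,-0.334,0],"yaw":118},{"dp":[-0.16,-0.334,0],"yaw":118},{"dp":[-0.16,-0.334,0],"yaw":118},{"dp":[-0.16,-0.334,0],"yaw":118},{"dp":[-0.16,-0.334,0],"yaw":118},{"dp":[-0.16,-0.334,0],"yaw":118},{"dp":[-0.16,-0.334,0],"yaw":118},{"dp":[-0.16,-0.334,0],"yaw":118},{"dp":[-0.16,-0.334,0],"yaw":118},{"dp":[-0.16,-0.334,0],"yaw":118},{"dp":[-0.16,-0.334,0],"yaw":118},{"dp":[-0.16,-0.334,0],"yaw":118},{"dp":[-0.16,-0.334,0],"yaw":118},{"dp":[-0.16,-0.334,0],"yaw":118}]}}

```text
time_s: 22.25
tcp_pos: [0.4493, -0.1351, 0.1794]
eef_rot: [179.9, 0.0, -59.0]
contact_force: [-0.7, -0.1, 0.6]
gripper_width: 0.0873
gripper_force: 0.0
```

```bash
python3 - <<'E'
from h import *
s=get_state(); print(s['tcp_pos'],s['eef_rot'])
c=cap('wrist','w11.png'); H,S,V=hsv(c)
m=(((H<8)|(H>172))&(S>150)&(V>60)).astype(np.uint8)
q=max(cv2.findContours(m,cv2.RETR_EXTERNAL,cv2.CHAIN_APPROX_NONE)[0],key=cv2.contourArea)
P=np.array([ray(c,*p[0],.018,s)[:2] for p in q]).astype(np.float32)
(a,b),(w,h),t=cv2.minAreaRect(P); print(q.mean((0,1)),a,b,w,h,t, q[:,0].min(0),q[:,0].max(0))
E
```

```text
[ 0.44926096 -0.13505316  0.17935465] [ 1.79924252e+02  4.17182709e-02 -5.90391615e+01]
[255.88055556 195.81944444] 0.4455491602420807 -0.1242951899766922 0.0532582588493824 0.1184135228395462 32.260826110839844 [230 129] [283 246]
```

View pics/w11.png

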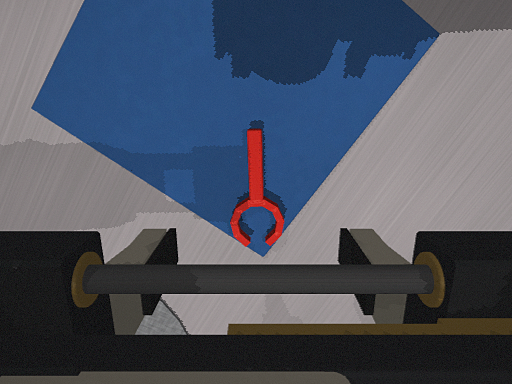

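The wrench lies along the image's vertical: tail at (254,130), jaw at (257,222). Its axis is at about 121–122° and its origin is about (0.445,-0.124). Grasping it at x = -10 mm.

{"name": "apply_moves", "arguments": {"targets": [{"dp":[0,0.002,-0.04],"yaw":0},{"dp":[0,0.002,-0.08],"yaw":0},{"dp":[0,0.002,-0.11],"yaw":0},{"dp":[0,0.002,-0.135],"yaw":0},{"dp":[0,0.002,-0.149],"yaw":0},{"dp":[0,0.002,-0.149],"yaw":0},{"dp":[0,0.002,-0.149],"yaw":0}]}}

```text
time_s: 22.88
tcp_pos: [0.4493, -0.1331, 0.0303]
eef_rot: [179.9, 0.0, -58.9]
contact_force: [-0.7, -0.3, 0.2]
gripper_width: 0.0874
gripper_force: 0.0
```

{"name": "apply_moves", "arguments": {"targets": [{"dp":[0,0,0],"yaw":0},{"dp":[0,0,0],"yaw":0},{"dp":[0,0,0],"yaw":0},{"dp":[0,0,0],"yaw":0},{"dp":[0,0,0],"yaw":0},{"dp":[0,0,0],"yaw":0},{"dp":[0,0,0],"yaw":0},{"dp":[0,0,0],"yaw":0},{"dp":[0,0,0],"yaw":0},{"dp":[0,0,0],"yaw":0}], "grip": 1, "squeeze": 25}}

```text
time_s: 23.72
tcp_pos: [0.4498, -0.133, 0.0311]
eef_rot: [-180.0, -0.0, -58.9]
contact_force: [0.1, 0.2, -0.1]
gripper_width: 0.0266
gripper_force: 0.0
```

Still closing; wait a little longer.

{"name": "apply_moves", "arguments": {"targets": [{"dp":[0,0,0],"yaw":0},{"dp":[0,0,0],"yaw":0},{"dp":[0,0,0],"yaw":0},{"dp":[0,0,0],"yaw":0},{"dp":[0,0,0],"yaw":0}]}}

```text
time_s: 24.13
tcp_pos: [0.4498, -0.133, 0.0311]
eef_rot: [-180.0, -0.0, -58.9]
contact_force: [0.3, 0.4, -0.6]
gripper_width: 0.0136
gripper_force: 25.0
```

{"name": "apply_moves", "arguments": {"targets": [{"dp":[0,0,0.03],"yaw":0},{"dp":[0,0,0.07],"yaw":0},{"dp":[0,0.02,0.1],"yaw":0},{"dp":[-0.0205,0.312,0.119],"yaw":-28},{"dp":[-0.0205,0.312,0.119],"yaw":-28},{"dp":[-0.0205,0.312,0.119],"yaw":-28},{"dp":[-0.0205,0.312,0.119],"yaw":-28},{"dp":[-0.0205,0.312,0.119],"yaw":-28},{"dp":[-0.0205,0.312,0.119],"yaw":-28},{"dp":[-0.0205,0.312,0.119],"yaw":-28},{"dp":[-0.0205,0.312,0.119],"yaw":-28},{"dp":[-0.0205,0.312,0.119],"yaw":-28},{"dp":[-0.0205,0.312,0.119],"yaw":-28},{"dp":[-0.0205,0.312,0.119],"yaw":-28},{"dp":[-0.0205,0.312,0.119],"yaw":-28}]}}

```text
time_s: 25.38
tcp_pos: [0.4289, 0.1779, 0.1498]
eef_rot: [180.0, -0.0, -86.9]
contact_force: [0.3, 0.2, 0.2]
gripper_width: 0.0137
gripper_force: 24.9
```

```bash
python3 - <<'E'
from h import *
s=get_state(); print(s['tcp_pos'],s['eef_rot'],s['gripper_width'])
c=cap('wrist','w12.png'); H,S,V=hsv(c)
m=(((H<8)|(H>172))&(S>150)&(V>40)).astype(np.uint8)
q=max(cv2.findContours(m,cv2.RETR_EXTERNAL,cv2.CHAIN_APPROX_NONE)[0],key=cv2.contourArea)[:,0]
z=s['tcp_pos'][2]-.013
t=q[q[:,1]<q[:,1].min()+3].mean(0); print(t,ray(c,*t,z,s))
circ(c,(S<70)&(V>150),(200,120,320,250),.003,s,'spot',100)
E
```

```text
[0.4289433  0.17794222 0.14976326] [ 1.79957532e+02 -2.85951958e-02 -8.69076375e+01] 0.01370642860614638
[257.03703704 153.25925926] [0.43206464 0.12744056 0.13676326]
spot [274. 195.] [0.4152 0.1887 0.0294]
spot [240. 195.] [0.4426 0.1902 0.0294]
```

View pics/w12.png

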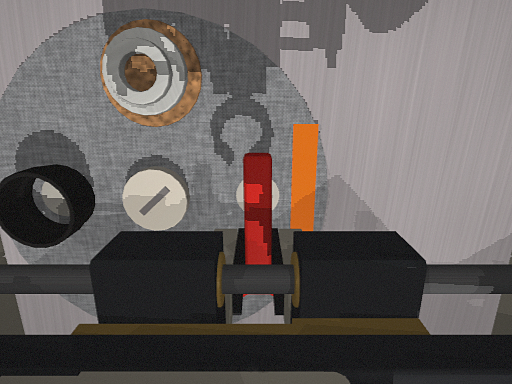

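The wrench is level with its tail at (257,153), straddling the front spot at (257,195). The origin works out at y of about 0.187, close to the 0.189 target. I'm lowering it and will open only partway.

{"name": "apply_moves", "arguments": {"targets": [{"dp":[0,0.001,-0.04],"yaw":0},{"dp":[0,0.001,-0.08],"yaw":0},{"dp":[0,0.001,-0.11],"yaw":0},{"dp":[0,0.001,-0.1215],"yaw":0},{"dp":[0,0.001,-0.1215],"yaw":0},{"dp":[0,0.001,-0.1215],"yaw":0},{"dp":[0,0.001,-0.1215],"yaw":0},{"dp":[0,0.001,-0.1215],"yaw":0}]}}

```text
time_s: 26.1
tcp_pos: [0.4295, 0.1795, 0.0288]
eef_rot: [-180.0, 0.0, -86.9]
contact_force: [-0.1, 0.5, 0.4]
gripper_width: 0.0138
gripper_force: 25.0
```

{"name": "apply_moves", "arguments": {"targets": [{"dp":[0,0,0],"yaw":0},{"dp":[0,0,0],"yaw":0},{"dp":[0,0,0],"yaw":0},{"dp":[0,0,0],"yaw":0},{"dp":[0,0,0.02],"yaw":0},{"dp":[0,0,0.06],"yaw":0},{"dp":[0,0,0.1],"yaw":0},{"dp":[0,0,0.15],"yaw":0},{"dp":[0.06,-0.35,0.22],"yaw":0},{"dp":[0.06,-0.35,0.22],"yaw":0},{"dp":[0.06,-0.35,0.22],"yaw":0},{"dp":[0.06,-0.35,0.22],"yaw":0},{"dp":[0.06,-0.35,0.22],"yaw":0},{"dp":[0.06,-0.35,0.22],"yaw":0},{"dp":[0.06,-0.45,0.22],"yaw":0},{"dp":[0.06,-0.5,0.22],"yaw":0},{"dp":[0.06,-0.5,0.22],"yaw":0},{"dp":[0.06,-0.5,0.22],"yaw":0},{"dp":[0.06,-0.5,0.22],"yaw":0},{"dp":[0.06,-0.5,0.22],"yaw":0}], "grip": 0.2}}

```text
time_s: 27.77
tcp_pos: [0.4881, -0.311, 0.2479]
eef_rot: [-180.0, 0.0, -86.9]
contact_force: [1.8, 0.8, 0.7]
gripper_width: 0.035
gripper_force: 0.0
```

{"name": "apply_moves", "arguments": {"targets": [{"dp":[-0.1,-0.1,0],"yaw":-30},{"dp":[-0.1,-0.1,0],"yaw":-30},{"dp":[-0.1,-0.2,0],"yaw":-30},{"dp":[-0.15,-0.25,0],"yaw":-30},{"dp":[-0.18,-0.28,0],"yaw":-30},{"dp":[-0.18,-0.28,0],"yaw":-30},{"dp":[-0.18,-0.28,0],"yaw":-30},{"dp":[-0.18,-0.28,0],"yaw":-30},{"dp":[-0.18,-0.28,0],"yaw":-30},{"dp":[-0.18,-0.28,0],"yaw":-30},{"dp":[-0.18,-0.28,0],"yaw":-30},{"dp":[-0.18,-0.28,0],"yaw":-30}]}}

```text
time_s: 28.77
tcp_pos: [0.309, -0.588, 0.2475]
eef_rot: [180.0, 0.0, -116.8]
contact_force: [0.9, 0.8, 0.3]
gripper_width: 0.0353
gripper_force: 0.0
```

```bash
python3 - <<'E'
from h import *
s=get_state(); print(s['tcp_pos'],s['gripper_width'])
c=cap('top','t13.png'); H,S,V=hsv(c)
b=(90,165,240,312)
circ(c,((H<8)|(H>172))&(S>150)&(V>90),(130,255,205,290),.015,s,'wrench',50)
circ(c,(S<60)&(V>120),(195,215,236,258),.026,s,'rings')
circ(c,(S<60)&(V>120),(148,222,184,255),.017,s,'cap')
circ(c,V<45,(140,170,190,220),.043,s,'hood')
circ(c,(H>60)&(H<85)&(S>90),(95,225,130,258),.059,s,'lens glass',50)
d=dict(np.load('top0.npz')); H,S,V=hsv(d)
circ(d,(H>60)&(H<85)&(S>90),(95,225,130,258),.059,s,'lens glass0',50)
E
```

```text
[ 0.30901584 -0.58804954  0.24753995] 0.03532125796762849
wrench [166. 278.] [0.4347 0.1871 0.1158]
rings [214. 235.] [0.5253 0.0865 0.0655]
cap [161. 236.] [0.5255 0.1987 0.0711]
lens glass [107. 241.] [0.5158 0.2967 0.0423]
lens glass0 [107. 241.] [0.5162 0.2967 0.0425]
```

View pics/t13.png

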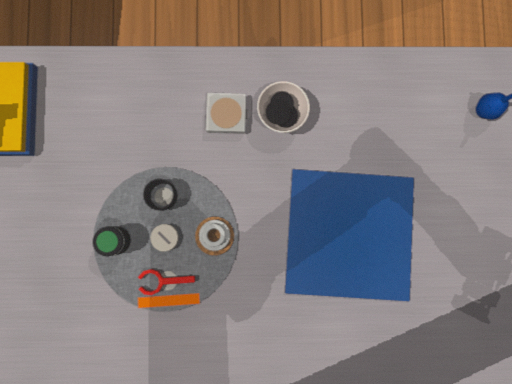

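```bash
python3 - <<'E'
from h import *
c=cap('top'); s=None; H,S,V=hsv(c)
circ(c,V<70,(138,172,182,214),.043,s,'hood')
circ(c,(S<60)&(V>150),(148,222,184,255),.017,s,'cap')
circ(c,(S<60)&(V>165),(195,215,236,258),.030,s,'narrow',30)
for u,v,z in ((160,195,.043),(164,238,.017),(214,236,.031)): print(ray(c,u,v,z))
E
```

```text
hood [162. 196.] [0.6063 0.1897 0.0834]
cap [164. 237.] [0.5211 0.1939 0.0559]
narrow [204. 236.] [0.5252 0.1007 0.0397]
narrow [216. 232.] [0.5282 0.0893 0.0479]
[0.60842987 0.19584788 0.043     ]
[0.51949474 0.19276481 0.017     ]
[0.52292774 0.08605198 0.031     ]
```

The final top view shows every piece in place, with the lens, bowl and box unmoved. Handing in.

```bash
python3 -c "
from plant import r; print(r.close_job())"
```

```text
the job is handed in; nothing more can be done
None
```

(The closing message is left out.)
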